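Set the spacer in the gel-casting stand and hold the tile against it

ROBOT

A 7-joint arm with a two-finger parallel gripper is mounted at the origin on a cart in front of the work surface, level with it; the furniture and walls round the work are solid. World frame = base frame: x ahead of the robot, y to its left, z up, the work surface at z = 0. Lengths are in m, angles in degrees, forces in N, time in s.
With the tool pointing down it reaches from about 0.35 to 0.775 m from the base axis. Payload 3.1 kg.
Tool frame: the origin (TCP) lies on the centre line of the jaws, within the pads' length; the fingertips stand 17 mm ahead of it and the grasp point (between the pads) lies 2 mm behind it (robot.tip_reach is the distance from the TCP to the fingertips, in m); z points along the fingers, y is the direction in which the jaws open and shut (so a half turn about z gives the same grasp; the last joint's range is limited). The gripper opens to 85 mm and grips with 20 to 120 N. Pads are 22 mm wide; open, the fingers measure 114 mm over their backs; the gripper's body (76 mm by 85 mm) begins 54 mm behind the grasp point. The pads swing forward as they close: fully open they stand 13 mm farther back than shut.
Start: joints at [-75.327, 17.813, 0.802, 86.603, -0.252, 75.585, -1.558], TCP at [0.161, 0.526, 0.248] pointing down, gripper open.
Joint ranges: [-154.91, 154.91], [-16.99, 109.72], [-72.82, 74.43], [7.12, 147.25], [-82.49, 262.49], [11.32, 116.49], [-174.64, 174.64]. Speed limits (degrees/s): [159.86, 159.86, 180, 180, 180, 180, 180].

INTERFACE

Orientations are given as [roll, pitch, yaw] about the fixed x, y, z axes, in that order (R = Rz(yaw) Ry(pitch) Rx(roll)).
In Python, from station import robot, fingers, vision, workorder, recognise gives the robot as it stands. Calls block until the motion is done:
- robot.move_to(position, orientation): joint-space move of the TCP to a pose.
- robot.line_to(position, orientation=None, velocity=0.15, f_stop=None): straight line of the TCP; orientation=None keeps the orientation; velocity is the mean speed in m/s. With f_stop (N) it stops when the force on the tool has changed by that much, and returns True; else False.
- robot.move_j(angles): joint-space move.
- fingers.gripper_to(opening, force=None): opening from 0.0 (shut) to 1.0 (fully open); force is the grip in N (None keeps the last); returns when the fingers have stopped.
- robot.pause(seconds).
- robot.inverse_kinematics(position, orientation): joint angles nearest the present ones, or None.
- vision.grab_frame(name): name is "scene" or "top" or "wrist"; returns the picture (400x640x3 uint8, red, green, blue); there is no depth.
- vision.calibration(name): a dict with "mtx" (3x3 intrinsics, pixels), "extrinsics" (4x4, takes a point from world to camera coordinates); the wrist camera has in their place "T_tool_cam" (4x4, takes a point from camera to tool coordinates, whose origin is the TCP and whose axes are the flange's). Camera axes: x right, y up, looking along -z (the intrinsics and any distortion apply to the point x, -y, -z); pixel columns grow to the right and rows downward; lengths in m; the calibration is good to about 2 mm. The wrist camera is an equidistant fisheye: a pixel r from the principal point sees the ray r / f radians off the axis. A picture is of the moment at which its call begins: read the wrist's pose just before it. calibration takes no time and is no camera call.
A pose or a line that the arm cannot do raises robot.PlanningError and nothing moves.
- workorder.close_job(): hands the job in, once; it reports no verdict.
Trained networks look in the newest picture that a camera, given by its name, has taken for a name from the list of things; names that differ only in an ending like _2 or _b are one class to them, and where a whole thing is asked for, a point or a joint stands for the part that bears it (a point fixed in the world has none). Each returns a list of dicts, best first, with "p" (0 to 1); they miss things now and then, are a little off and sometimes report something else, mostly with a low value. They report only what shows in the picture. A call takes as long as a camera call.
- recognise(label, camera): "rect" ([centre column, centre row, width, height] in pixels, round what is visible of it).
Readings, each from a call of its own:
- robot.current_time_s(): time.
- robot.current_joint_positions(): joint angles.
- robot.current_dq(): joint speeds.
- robot.current_joint_torque(): joint torques, N m.
- robot.current_tool_pos(): TCP position.
- robot.current_eef_rot(): TCP orientation.
- robot.current_contact_force(): force on the tool from outside, world axes, zero at the start.
- robot.current_torque(): the same for the moment, N m.
- robot.current_finger_gap(): opening from 0.0 (shut) to 1.0 (fully open).
Only numpy, scipy, OpenCV 4.12 (cv2) and the standard library are available. Lean on these libraries where they do the work, as an engineer would, in place of code of your own. Each camera call takes 0.05 s, during which the arm holds its last target. There are 200 camera calls.

TASK

Lift the orange spacer bar out of its grey holder, slide it down, broad side along the tile, into the one gap beside the white tile of the casting stand that is wide enough for it, until it stands on the base plate fully between tile and cheek, and let go of it. Then push the upright tile sideways against the spacer so that the spacer is squeezed flush between tile and cheek, and finish while still holding the tile pressed: the tile is sprung and backs off when let go. Never put the spacer into the narrow gap, and leave the bottle, the orange tube block and the dish where they are.

Things in the scene. Friction and masses are not known exactly. Their poses are not given: they have to be found in the camera images.
- spacer: Loose orange spacer bar, about 90 g, standing upright. Lower part 60 (x) x 12 (y, thickness) x 50 (z) mm; above it a grip tab 30 (x) x 12 (y) mm with black stripes from z = 50 to z = 88. Origin: centre of the underside; z up. Starts upright in the holder, its underside 6 mm above the bench, with 3 mm play on each side.
- stand: Fixed grey base plate of the casting stand, 160 (x) x 150 (y) x 10 (z) mm, with the tile in its middle and a cheek on each side of it (+y and -y). Origin: centre of the underside, on the bench; the plate's top is at z = 10 mm.
- tile: White ceramic tile upright in the stand: 140 (x) x 12 (y, thickness) mm, top at z = 70 mm, 30 mm above the cheeks, where it can be pushed. It only slides along the stand's y, 7 mm either way; a 600 N/m spring centres it (3.6 N when it rests on the seated spacer, 6 mm off centre). Origin: bench level under the tile's centre; in the stand's origin when at rest. Axes as the stand's.
- thin_cheek: Fixed aluminium cheek, 100 (x) x 20 (y) x 30 (z) mm, on the base plate parallel to the tile, top 40 mm above the bench. Origin: centre of its underside, 34 mm from the stand's middle on its +y or its -y side (varies). The gap between it and the resting tile is the wide one: 18 mm wide, 30 mm deep, open at the top and both ends.
- thick_cheek: Fixed aluminium cheek like the other but 42 mm thick (y), on the other side of the tile, 34 mm from the stand's middle. The gap between it and the resting tile is the narrow one: 7 mm.
- holder: Fixed grey holder block of the spacer, 90 x 54 x 30 mm, with a 66 x 18 mm slot, 24 mm deep, in its middle. Origin: centre of the underside; the slot runs along x.
- bottle: Media bottle with red cap, 55 mm across, 103 mm high, a bystander to be left alone. Origin: centre of the underside.
- rack: Orange microtube block, 60 x 118 x 38 mm, a bystander to be left alone. Origin: centre of the underside.
- dish: Petri dish with lid, 61 mm across, 16 mm high, a bystander to be left alone. Origin: centre of the underside.

How it is judged:
By the outcome, as a careful person would: the job done as asked, in the order asked, and still so for the second after the job is handed in, while the arm keeps its last pose, push and grip.
It also fails if it takes over 48 s, if anything falls off the work surface, if the arm or the gripper's body presses on something with over 40 N, if the wrist force passes 120 N, or if a joint passes its speed limit or range.

## Working session

There is one attempt and no reset: what is moved stays moved. The work goes in short steps, each a Python script; the robot and the scene stay as the last script left them, time stands still between calls to the robot, and variables do not carry over. Pictures are saved under pics/ and viewed, about 8 in all and at most 12, crops included, and the job is handed in when it is done.

```bash
mkdir -p pics; python3 - <<'E'
from station import robot, fingers, vision, workorder, recognise
import cv2, numpy as np
np.set_printoptions(precision=4,suppress=True)
for n in ("top","scene"):
    im=vision.grab_frame(n); cv2.imwrite(f"pics/{n}0.png",im[:,:,::-1])
    c=vision.calibration(n); print(n,c)
    for l in ["spacer","stand","tile","thin_cheek","thick_cheek","holder","bottle","rack","dish"]:
        print(l,[(np.round(d["rect"]),round(d["p"],2)) for d in recognise(l,n)[:2]])
print(vision.calibration("wrist"),robot.current_eef_rot(),robot.current_time_s())
E
```

```text
top {'mtx': array([[515.7864,   0.    , 314.9066],
       [  0.    , 515.7864, 192.6922],
       [  0.    ,   0.    ,   1.    ]]), 'extrinsics': array([[-0.0041, -1.    ,  0.0001, -0.3078],
       [ 0.9847, -0.004 ,  0.1744, -0.5782],
       [-0.1744,  0.0008,  0.9847, -0.9332],
       [ 0.    ,  0.    ,  0.    ,  1.    ]])}
spacer [(array([351., 236.,  11.,  29.]), 0.65)]
stand [(array([275., 234.,  99., 102.]), 0.75)]
tile [(array([273., 229.,  31.,  72.]), 0.77), (array([351., 235.,  10.,  28.]), 0.43)]
thin_cheek []
thick_cheek [(array([256., 237.,  36.,  53.]), 0.8)]
holder [(array([350., 235.,  35.,  48.]), 0.83)]
bottle [(array([396., 156.,  31.,  34.]), 0.62)]
rack [(array([316., 147.,  57.,  61.]), 0.76)]
dish [(array([341., 173.,  30.,  32.]), 0.64)]
scene {'mtx': array([[450.9783,   0.    , 318.8761],
       [  0.    , 450.9783, 201.7449],
       [  0.    ,   0.    ,   1.    ]]), 'extrinsics': array([[ 0.744 , -0.6682, -0.0003, -0.6287],
       [ 0.5299,  0.5898,  0.6094, -0.1404],
       [-0.407 , -0.4536,  0.7928, -0.784 ],
       [ 0.    ,  0.    ,  0.    ,  1.    ]])}

[... 220 characters left out ...]
.,  69.]), 0.62), (array([282., 206.,  40.,  48.]), 0.6)]
thick_cheek [(array([250., 190.,  40.,  45.]), 0.58)]
holder [(array([313., 255.,  59.,  52.]), 0.81)]
bottle [(array([411., 226.,  39.,  47.]), 0.92), (array([249., 189.,  42.,  47.]), 0.44)]
rack [(array([361., 184.,  59.,  37.]), 0.81)]
dish [(array([359., 211.,  30.,  32.]), 0.69)]
{'mtx': array([[309.7069,   0.    , 319.3074],
       [  0.    , 309.7069, 200.6364],
       [  0.    ,   0.    ,   1.    ]]), 'T_tool_cam': array([[ 0.    ,  0.9569,  0.2904,  0.073 ],
       [ 1.    ,  0.0003, -0.0012, -0.001 ],
       [-0.0012,  0.2904, -0.9569, -0.1244],
       [ 0.    ,  0.    ,  0.    ,  1.    ]])} [179.9984  -0.0007 162.9419] 1.0
```

```bash
python3 - <<'E'
import cv2
im=cv2.imread("pics/top0.png")[110:300,205:425]
cv2.imwrite("pics/top0c.png",cv2.resize(im,None,fx=3.6,fy=3.1,interpolation=cv2.INTER_CUBIC))
E
```

```text
(no output)
```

View pics/top0c.png

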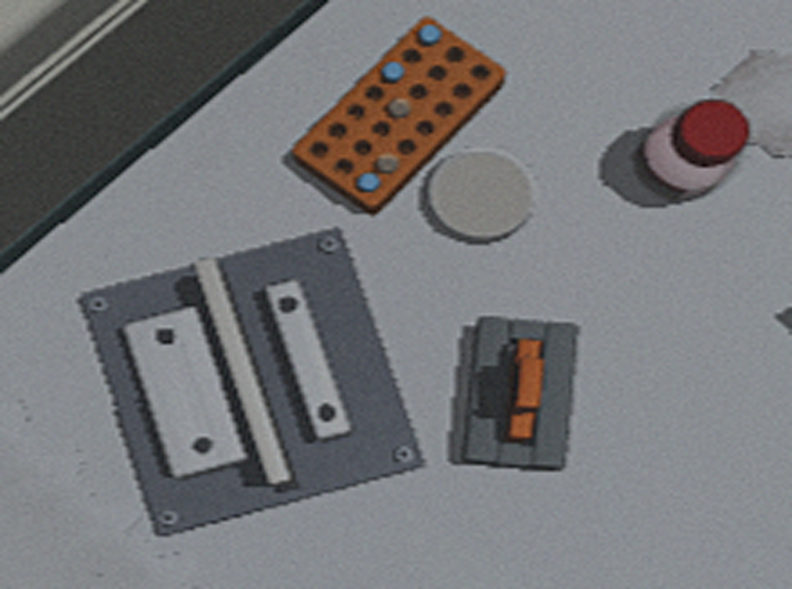

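View pics/scene0.png

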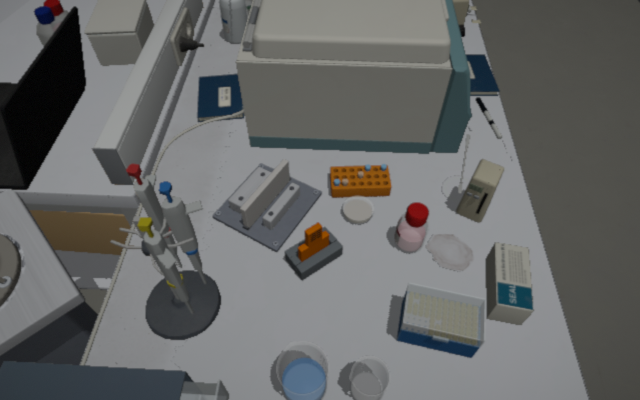

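```bash
cat > h.py <<'E'
from station import robot, fingers, vision, workorder, recognise
import cv2, numpy as np
np.set_printoptions(precision=4,suppress=True)
from scipy.spatial.transform import Rotation as R
def rays(name,px,T=None):
    c=vision.calibration(name); K=c["mtx"]; px=np.atleast_2d(np.array(px,float))
    d=(px-[K[0,2],K[1,2]])/[K[0,0],K[1,1]]
    if name=="wrist":
        r=np.linalg.norm(d,axis=1,keepdims=True); s=np.where(r>0,np.sin(r)/np.maximum(r,1e-9),1)
        v=np.c_[d[:,:1]*s,-d[:,1:]*s,-np.cos(r)]; M=T@c["T_tool_cam"]
    else:
        v=np.c_[d[:,0],-d[:,1],-np.ones(len(d))]; M=np.linalg.inv(c["extrinsics"])
    return M[:3,3], v@M[:3,:3].T
def onplane(name,px,z,T=None):
    o,v=rays(name,px,T); return o+v*((z-o[2])/v[:,2:])
def project_w(P,T):
    c=vision.calibration("wrist"); K=c["mtx"]; p=np.linalg.inv(T@c["T_tool_cam"])@np.append(P,1)
    a=np.array([p[0],-p[1]]); n=np.linalg.norm(a); th=np.arctan2(n,-p[2])
    return a/n*th*K[0,0]+[K[0,2],K[1,2]]
def toolT():
    T=np.eye(4); T[:3,:3]=R.from_euler("xyz",robot.current_eef_rot(),degrees=True).as_matrix(); T[:3,3]=robot.current_tool_pos(); return T
E
python3 - <<'E'
from h import *
def c(l): return [(205+u/3.6-.5,110+v/3.1-.5) for u,v in l]
def show(n,l,z):
    P=onplane("top",c(l),z)[:,:2]; print(n,P.tolist() and P.round(4).tolist(),"mean",P.mean(0))
    for i in range(len(P)):
        d=P[(i+1)%len(P)]-P[i]; print("   ",np.linalg.norm(d).round(4),np.degrees(np.arctan2(d[1],d[0])).round(1))
show("plate",[(80,298),(340,230),(424,465),(158,535)],.01)
show("tile",[(207,260),(277,484)],.07)
show("thin",[(266,289),(298,281),(350,430),(318,440)],.04)
show("thick",[(124,325),(197,308),(245,460),(175,477)],.04)
show("holder",[(480,316),(578,324),(567,468),(463,462)],.03)
show("tab",[(531,355),(526,408)],.094)
show("spacerlow",[(530,338),(520,440)],.056)
show("rack",[(430,16),(505,75),(372,212),(290,152)],.038)
show("dish",[(482,195)],.016)
E
```

```text
plate [[0.5588, -0.1355], [0.6025, -0.2784], [0.4522, -0.3239], [0.4095, -0.1811]] mean [ 0.5058 -0.2297]
    0.1494 -73.0
    0.157 -163.1
    0.149 106.6
    0.1561 17.0
tile [[0.5726, -0.2112], [0.4386, -0.2485]] mean [ 0.5056 -0.2298]
    0.1391 -164.4
    0.1391 15.6
thin [[0.5595, -0.2398], [0.5645, -0.2569], [0.4722, -0.2847], [0.4662, -0.2679]] mean [ 0.5156 -0.2623]
    0.0178 -73.8
    0.0964 -163.2
    0.0178 109.7
    0.0975 16.7
thick [[0.5373, -0.1645], [0.5478, -0.2032], [0.4542, -0.2297], [0.4441, -0.1932]] mean [ 0.4958 -0.1976]
    0.0401 -74.9
    0.0972 -164.2
    0.0379 105.5
    0.0975 17.1
holder [[0.5436, -0.3544], [0.5383, -0.407], [0.4491, -0.3993], [0.453, -0.3443]] mean [ 0.496  -0.3762]
    0.0529 -95.7
    0.0895 175.1
    0.0551 86.0
    0.0911 -6.3
tab [[0.5116, -0.3767], [0.4808, -0.3737]] mean [ 0.4962 -0.3752]
    0.0309 174.4
    0.0309 -5.6
spacerlow [[0.5263, -0.3792], [0.4648, -0.373]] mean [ 0.4956 -0.3761]
    0.0619 174.3
    0.0619 -5.7
rack [[0.7365, -0.3287], [0.6972, -0.3695], [0.6084, -0.2965], [0.6473, -0.252]] mean [ 0.6723 -0.3117]
    0.0567 -133.9
    0.1149 140.5
    0.059 48.9
    0.1177 -40.7
dish [[0.6239, -0.357]] mean [ 0.6239 -0.357 ]
    0.0 0.0
```

```bash
python3 - <<'E'
from h import *
print("pipstand base",onplane("scene",[(183,305),(148,305),(220,300)],0)[:,:2])
print("tops",onplane("scene",[(135,172),(165,188),(152,228)],0.3)[:,:2])
print("box base left/right",onplane("scene",[(250,143),(455,150)],0)[:,:2], "upper", onplane("scene",[(240,57)],.25))
print("wall strip",onplane("scene",[(115,175),(110,165),(210,15)],0)[:,:2])
print(robot.tip_reach)
for p,y in [((.161,.526,.248),162.94),((.43,.43,.3),180),((.55,0,.3),180),((.496,-.376,.25),174.5),((.496,-.376,.088),174.5),((.5,-.25,.2),-163.3),((.5,-.25,.09),-163.3),((.5,-.25,.06),106.7),((.5,-.25,.06),-73.3)]:
    print(p,y,robot.inverse_kinematics(list(p),[180,0,y]))
E
```

```text
pipstand base [[ 0.2697 -0.2987]
 [ 0.226  -0.2594]
 [ 0.3212 -0.3327]]
tops [[ 0.298  -0.2793]
 [ 0.3121 -0.3252]
 [ 0.2726 -0.3654]]
box base left/right [[ 0.5822 -0.0662]
 [ 0.9001 -0.3804]] upper [[ 0.5651 -0.1116  0.25  ]]
wall strip [[0.3185 0.0458]
 [0.3235 0.0788]
 [0.8076 0.4309]]
0.017
(0.161, 0.526, 0.248) 162.94 [-75.3577  17.8322   0.7908  86.6198  -0.2501  75.5497  -1.6025]
(0.43, 0.43, 0.3) 180 [-50.8224  23.8064   6.4849  71.1115  -2.622   85.2227  45.3333]
(0.55, 0, 0.3) 180 [-31.6413  19.2423  41.075   82.1459 -12.5939  83.2756  99.3081]
(0.496, -0.376, 0.25) 174.5 [  1.3186  35.9573  59.4804  75.4506 -30.5095  85.1078 142.6306]
(0.496, -0.376, 0.088) 174.5 [  3.7693  42.2651  51.3888  88.0572 -34.8821  66.7733 146.4621]
(0.5, -0.25, 0.2) -163.3 [-20.0279  34.5822  69.1546  91.3099 -32.9463  77.2473 159.9936]
(0.5, -0.25, 0.09) -163.3 [-15.523   39.1832  60.3572  98.9644 -37.4479  64.5674 163.0988]
(0.5, -0.25, 0.06) 106.7 [ -7.223   35.5819  45.7364 100.2179 -29.7745  57.0471  66.607 ]
(0.5, -0.25, 0.06) -73.3 [ -17.1304   44.6686   64.3649  100.5405  -44.5631   64.5888 -101.5302]
```

View pics/top0.png

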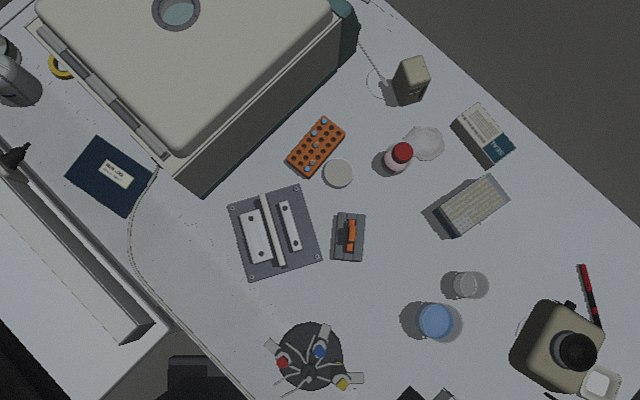

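```bash
python3 - <<'E'
from h import *
print("panel bottom",onplane("scene",[(85,92),(5,200)],0)[:,:2],onplane("scene",[(82,12)],.3))
def tri(a,b):
    o1,v1=rays("scene",[a]);o2,v2=rays("top",[b]);v1=v1[0];v2=v2[0]
    s=np.linalg.lstsq(np.c_[v1,-v2],o2-o1,rcond=None)[0]; return o1+s[0]*v1,o2+s[1]*v2
print("blue",tri((165,188),(320,352)));print("yellow",tri((152,226),(343,384)));print("red",tri((135,171),(283,362)))
print("upstand end top",tri((107,150),(155,322)), tri((107,172),(120,343)))
print("box top corner",tri((240,57),(165,165)))
for p,y in [((.161,.526,.40),162.94),((.3,.33,.42),90),((.45,-.2,.42),-5),((.496,-.376,.20),-5.5),((.496,-.376,.088),-5.5),((.5,-.25,.2),16.7),((.5,-.25,.09),16.7)]:
    print(p,y,robot.inverse_kinematics(list(p),[180,0,y]))
E
```

```text
panel bottom [[0.3878 0.3423]
 [0.1258 0.1309]] [[0.4046 0.1059 0.3   ]]
blue (array([ 0.3143, -0.316 ,  0.2898]), array([ 0.3141, -0.3159,  0.2899]))
yellow (array([ 0.2762, -0.3488,  0.2824]), array([ 0.2712, -0.3471,  0.2832]))
red (array([ 0.3011, -0.2655,  0.288 ]), array([ 0.3009, -0.2655,  0.288 ]))
upstand end top (array([ 0.3164, -0.0342,  0.1369]), array([ 0.3439, -0.0417,  0.1327])) (array([0.3088, 0.0552, 0.0088]), array([0.2972, 0.059 , 0.0115]))
box top corner (array([ 0.59  , -0.0692,  0.2166]), array([ 0.5933, -0.0709,  0.2169]))
(0.161, 0.526, 0.4) 162.94 [-75.6501  16.4498   1.2712  67.4609  -0.362   96.093   -1.5294]
(0.3, 0.33, 0.42) 90 [-67.0694   3.295   18.4953  80.5909  -1.051   96.2829 -48.7177]
(0.45, -0.2, 0.42) -5 [-19.0264  11.963   52.3494  74.9596  -9.5294  97.5613 -63.5525]
(0.496, -0.376, 0.2) -5.5 [  7.3519  33.2878  45.3969  80.0055 -23.7018  76.4397 -41.9869]
(0.496, -0.376, 0.088) -5.5 [ 11.087   37.7446  37.9893  87.7646 -24.9742  63.177  -40.8462]
(0.5, -0.25, 0.2) 16.7 [-11.644   27.0712  52.0666  91.0558 -22.0739  72.7747 -29.2924]
(0.5, -0.25, 0.09) 16.7 [ -7.956   33.2238  46.6671  98.7171 -27.3687  60.1035 -25.2251]
```

```bash
python3 - <<'E'
from h import *
robot.line_to([.161,.526,.43],velocity=.3)
print(robot.current_time_s())
robot.move_to([.44,-.26,.42],[180,0,-5.5]); print(robot.current_time_s(),robot.current_joint_positions())
robot.line_to([.47,-.33,.26],velocity=.3); print(robot.current_time_s(),robot.current_contact_force())
T=toolT(); np.save("T1.npy",T); im=vision.grab_frame("wrist"); cv2.imwrite("pics/w1.png",im[:,:,::-1]); print(T)
for n,P in dict(plate=(.506,-.23,.01),tab=(.496,-.376,.094),hold=(.496,-.376,.03)).items(): print(n,project_w(P,T))
E
```

```text
1.7583
4.6917 [-16.271   17.7683  63.5042  72.2834 -16.0736  99.2365 -51.8881]
5.4333 [-0.4335  0.0524  1.3561]
[[ 0.9955 -0.0952  0.0012  0.4705]
 [-0.0952 -0.9955 -0.001  -0.3301]
 [ 0.0013  0.0009 -1.      0.2613]
 [ 0.      0.      0.      1.    ]]
plate [235.9825 151.1652]
tab [363.4882 157.5045]
hold [355.8242 149.0328]
```

View pics/w1.png

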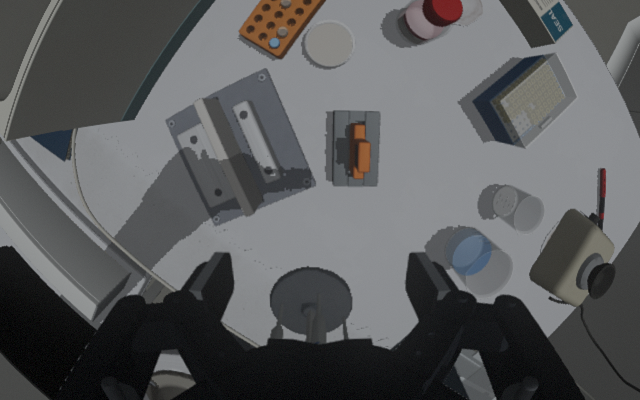

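```bash
python3 - <<'E'
import cv2
im=cv2.imread("pics/w1.png")[60:240,155:390]
cv2.imwrite("pics/w1c.png",cv2.resize(im,None,fx=3.3,fy=3.3,interpolation=cv2.INTER_CUBIC))
E
```

```text
(no output)
```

View pics/w1c.png

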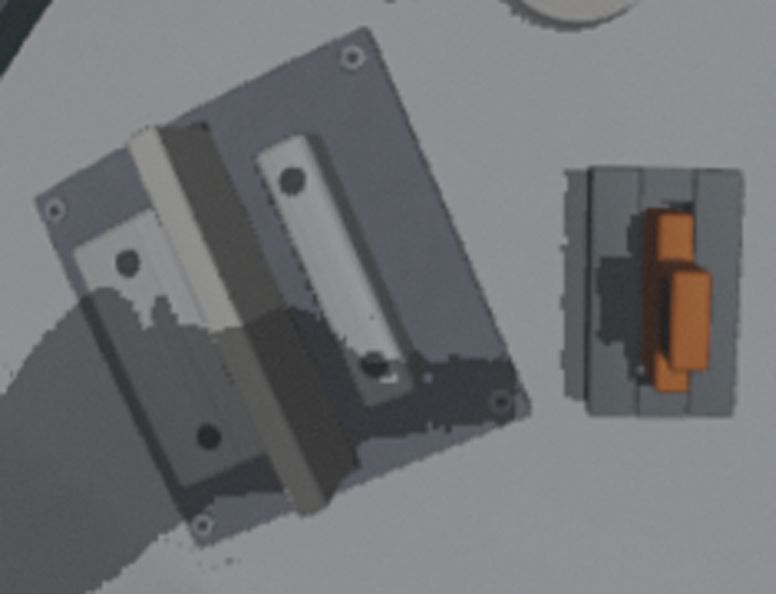

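```bash
python3 - <<'E'
from h import *
T=np.load("T1.npy")
def show(n,l,z):
    P=onplane("wrist",[(155+(u+.5)/3.3-.5,60+(v+.5)/3.3-.5) for u,v in l],z,T)[:,:2]; print(n,"mean",P.mean(0))
    for i in range(len(P)):
        d=P[(i+1)%len(P)]-P[i]; print("   ",np.linalg.norm(d).round(4),np.degrees(np.arctan2(d[1],d[0])).round(1))
show("plate",[(37,200),(370,28),(528,412),(203,548)],.01)
show("tile",[(144,134),(313,514)],.07)
show("tab",[(668,272),(711,270),(707,371),(669,368)],.094)
show("holder",[(588,167),(743,170),(733,416),(588,413)],.03)
E
```

```text
plate mean [ 0.5066 -0.2319]
    0.1483 -73.1
    0.1557 -163.9
    0.1453 107.4
    0.1571 17.2
tile mean [ 0.5062 -0.2319]
    0.1372 -163.8
    0.1372 16.2
tab mean [ 0.4967 -0.376 ]
    0.0125 -91.8
    0.0298 174.1
    0.0113 80.5
    0.0282 -3.5
holder mean [ 0.4967 -0.3762]
    0.054 -95.3
    0.0885 174.2
    0.0528 83.6
    0.0874 -5.0
```

```bash
python3 - <<'E'
from h import *
fingers.gripper_to(.5,40)
robot.line_to([.4965,-.376,.13],[180,0,-5.4],velocity=.2)
print(robot.line_to([.4965,-.376,.088],velocity=.08,f_stop=12), robot.current_tool_pos())
fingers.gripper_to(0,45); print("gap",robot.current_finger_gap(),robot.current_contact_force())
robot.line_to([.4965,-.376,.18],velocity=.12); print(robot.current_finger_gap(),robot.current_contact_force())
robot.line_to([.5103,-.2454,.18],[180,0,16.7],velocity=.15)
robot.pause(.3)
T=toolT(); np.save("T2.npy",T); im=vision.grab_frame("wrist"); print(T,robot.current_time_s(),robot.current_finger_gap())
cv2.imwrite("pics/w2.png",cv2.resize(im[120:360,190:450,::-1],None,fx=2.5,fy=2.5,interpolation=cv2.INTER_CUBIC))
E
```

```text
False [ 0.4964 -0.3761  0.0878]
gap 0.13041377290600245 [0.6819 0.0952 1.6634]
0.13010399255012167 [-0.2423 -0.3255 -1.2889]
[[ 0.9582  0.286  -0.0001  0.51  ]
 [ 0.286  -0.9582 -0.0005 -0.2462]
 [-0.0002  0.0004 -1.      0.18  ]
 [ 0.      0.      0.      1.    ]] 10.1667 0.13097815473079003
```

View pics/w2.png

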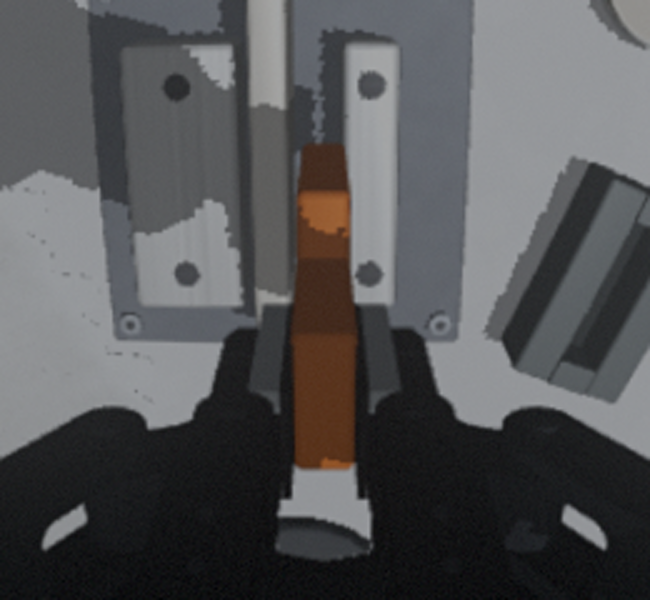

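```bash
python3 - <<'E'
from h import *
T=np.load("T2.npy")
Rs=R.from_euler("z",16.7,degrees=True).as_matrix(); o=np.array([.506,-.231,0])
def s(n,l,z):
    P=onplane("wrist",[(190+(u+.5)/2.5-.5,120+(v+.5)/2.5-.5) for u,v in l],z,T); print(n,((P-o)@Rs*1000).round(1)[:,:2].tolist())
s("tile L/R far",[(248,100),(288,100)],.07); s("tile near",[(255,300),(293,300)],.07)
s("thin cheek left",[(345,60),(347,150),(351,290)],.04); s("cheek right",[(398,60),(394,290)],.04)
s("thick right",[(233,60),(243,290)],.04)
s("screws",[(130,324),(440,324)],.01)
s("spacer bottom front",[(304,145),(347,145)],.098)
s("shoulder",[(301,191),(350,191),(297,258),(355,258)],.148)
print(((T[:3,3]-o)@Rs*1000))
E
```

```text
tile L/R far [[35.7, 6.3], [35.6, -6.0]]
tile near [[-31.0, 6.0], [-30.9, -6.7]]
thin cheek left [[44.6, -24.2], [12.9, -25.0], [-40.3, -26.9]]
cheek right [[44.7, -42.4], [-40.4, -42.9]]
thick right [[44.8, 14.2], [-40.3, 13.3]]
screws [[-69.9, 66.7], [-69.3, -66.0]]
spacer bottom front [[27.7, -11.6], [27.7, -23.3]]
shoulder [[29.0, -12.2], [29.0, -22.5], [13.9, -11.2], [13.9, -23.7]]
[ -0.4947 -15.7222 180.0001]
```

```bash
python3 - <<'E'
from h import *
Rs=R.from_euler("z",16.7,degrees=True).as_matrix(); o=np.array([.506,-.231,0])
t=lambda z:list(o+Rs@[0,-.0132,z])
st=lambda:print((Rs.T@(robot.current_tool_pos()-o)*1000).round(2),"F",Rs.T@robot.current_contact_force(),round(robot.current_time_s(),2))
robot.line_to(t(.18),velocity=.1); robot.pause(.2); st()
print(robot.line_to(t(.130),velocity=.1,f_stop=6)); st()
T=toolT(); np.save("T3.npy",T); im=vision.grab_frame("wrist")
cv2.imwrite("pics/w3.png",cv2.resize(im[120:360,190:450,::-1],None,fx=2.5,fy=2.5,interpolation=cv2.INTER_CUBIC))
E
```

```text
[  0.04 -13.2  180.03] F [ 0.2942 -0.1819 -0.3507] 10.62
False
[  0.09 -13.58 130.25] F [-0.7709 -1.4417 -0.7592] 11.27
```

View pics/w3.png

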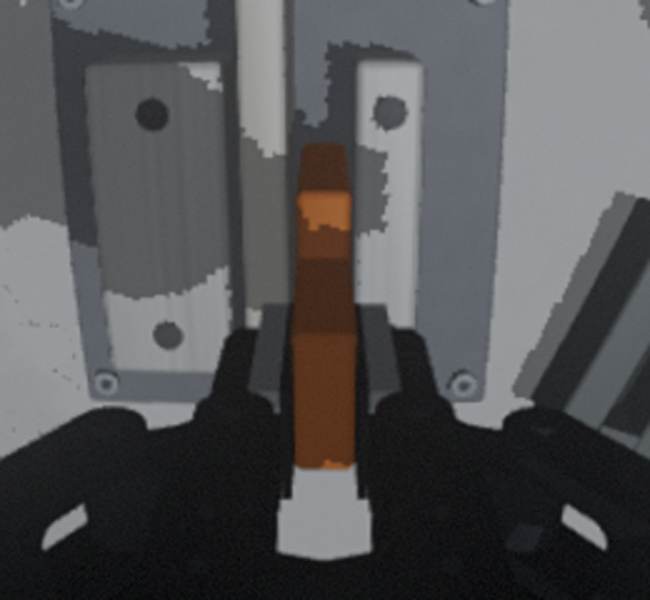

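```bash
python3 - <<'E'
from h import *
T=np.load("T3.npy")
Rs=R.from_euler("z",16.7,degrees=True).as_matrix(); o=np.array([.506,-.231,0])
def s(n,l,z):
    P=onplane("wrist",[(190+(u+.5)/2.5-.5,120+(v+.5)/2.5-.5) for u,v in l],z,T); print(n,((P-o)@Rs*1000).round(1)[:,:2].tolist())
s("tile",[(238,60),(287,60),(245,290),(290,290)],.07)
s("cheek",[(357,70),(357,150),(358,310)],.04); s("cheekR",[(422,70),(416,310)],.04)
s("bottom",[(304,145),(347,145)],.048)
st=lambda:print((Rs.T@(robot.current_tool_pos()-o)*1000).round(2),"F",Rs.T@robot.current_contact_force(),round(robot.current_time_s(),2))
t=lambda z:list(o+Rs@[0,-.0132,z])
print(robot.line_to(t(.097),velocity=.05,f_stop=6)); st()
if robot.current_tool_pos()[2]<.1:
    print(robot.line_to(t(.0895),velocity=.02,f_stop=6)); st()
E
```

```text
tile [[54.1, 5.7], [54.0, -6.0], [-5.3, 5.7], [-5.2, -6.0]]
cheek [[47.9, -24.0], [25.0, -24.2], [-24.8, -25.2]]
cheekR [[48.1, -42.2], [-24.9, -43.0]]
bottom [[28.2, -9.4], [28.2, -21.1]]
False
[  0.06 -13.43  97.12] F [ 0.1581 -0.7448 -0.1886] 12.12
True
[  0.41 -13.69  92.65] F [-0.751  -0.1144  4.525 ] 12.45
```

```bash
python3 - <<'E'
from h import *
Rs=R.from_euler("z",16.7,degrees=True).as_matrix(); o=np.array([.506,-.231,0])
st=lambda:print((Rs.T@(robot.current_tool_pos()-o)*1000).round(2),"F",Rs.T@robot.current_contact_force(),round(robot.current_time_s(),2))
t=lambda x,y,z:list(o+Rs@[x,y,z])
fingers.gripper_to(.4); print(robot.current_finger_gap()); st()
robot.line_to(t(0,-.0135,.19),velocity=.12)
robot.move_to(t(0,.035,.19),[180,0,-73.3]); fingers.gripper_to(0)
robot.pause(.2); st(); print(robot.current_joint_positions())
T=toolT(); np.save("T4.npy",T); im=vision.grab_frame("wrist"); cv2.imwrite("pics/w4f.png",im[:,:,::-1])
cv2.imwrite("pics/w4.png",cv2.resize(im[100:360,170:470,::-1],None,fx=2.3,fy=2.3,interpolation=cv2.INTER_CUBIC))
E
```

```text
0.3968048916877055
[ -0.3  -12.62  91.26] F [-0.5497 -0.5876  0.3635] 12.8
[  0.01  35.02 189.99] F [ 0.0756  0.1484 -0.0411] 15.78
[ -25.4429   29.213    64.6618   96.1001  -27.5483   72.5173 -118.3139]
```

View pics/w4.png

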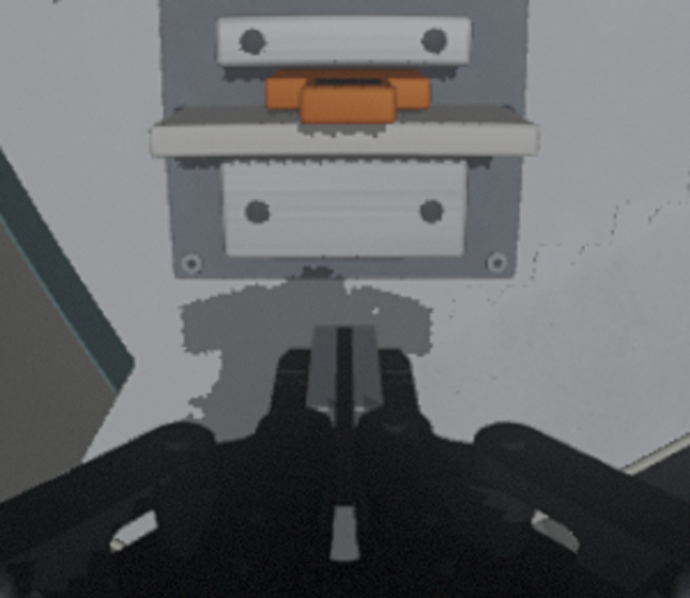

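```bash
python3 - <<'E'
from h import *
Rs=R.from_euler("z",16.7,degrees=True).as_matrix(); o=np.array([.506,-.231,0])
st=lambda:print((Rs.T@(robot.current_tool_pos()-o)*1000).round(2),"F",(Rs.T@robot.current_contact_force()).round(2),round(robot.current_time_s(),2))
t=lambda x,y,z:list(o+Rs@[x,y,z])
print(robot.line_to(t(0,.035,.068),velocity=.1,f_stop=8)); st()
print(robot.line_to(t(0,.0225,.068),velocity=.04,f_stop=5)); robot.pause(.2); st()
for i in range(12):
    y=.020-.0015*i
    hit=robot.line_to(t(0,y,.068),velocity=.015,f_stop=9); st()
    if hit or (Rs.T@robot.current_contact_force())[1]>11: break
robot.pause(.5); st()
T=toolT(); np.save("T5.npy",T); im=vision.grab_frame("wrist")
cv2.imwrite("pics/w5.png",cv2.resize(im[60:300,170:470,::-1],None,fx=2.4,fy=2.4,interpolation=cv2.INTER_CUBIC))
E
```

```text
False
[ 0.4  34.5  68.67] F [-0.26  0.57  1.4 ] 17.19
False
[ 0.03 22.72 67.91] F [ 0.2   0.07 -0.46] 17.86
[-0.06 19.84 68.03] F [0.14 0.02 0.42] 18.18
[-0.01 18.41 67.99] F [ 0.55  0.03 -0.3 ] 18.43
[ 0.01 17.19 67.91] F [-0.24  0.77  0.71] 18.68
[ 0.05 15.87 67.85] F [-0.5   1.2  -0.07] 18.93
[ 0.07 14.55 67.82] F [ 0.    3.   -0.33] 19.18
[ 0.09 13.07 67.81] F [0.39 3.6  0.9 ] 19.43
[ 0.1  12.45 67.82] F [0.32 5.71 2.49] 19.68
[ 0.11 12.4  67.82] F [-1.68  8.25  5.93] 19.93
[ 0.11 12.43 67.82] F [-1.45 10.83  8.23] 20.18
[ 0.13 12.37 67.75] F [-2.93 13.81 10.69] 20.43
[ 0.13 12.36 67.75] F [-1.92 13.97  9.96] 20.93
```

View pics/w5.png

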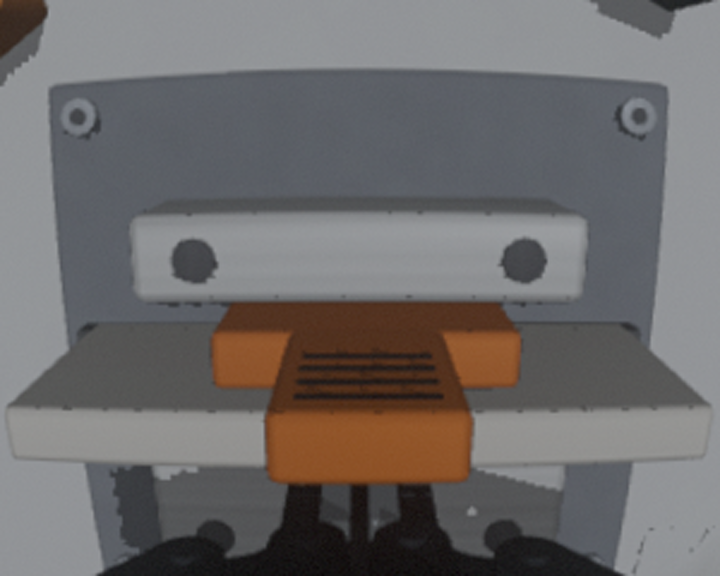

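```bash
python3 - <<'E'
from h import *
T=np.load("T5.npy")
Rs=R.from_euler("z",16.7,degrees=True).as_matrix(); o=np.array([.506,-.231,0])
def s(n,l,z):
    P=onplane("wrist",[(170+(u+.5)/2.4-.5,60+(v+.5)/2.4-.5) for u,v in l],z,T); print(n,((P-o)@Rs*1000).round(1)[:,:2].tolist())
s("shoulder top z60",[(214,385),(519,385),(216,334),(518,334)],.06)
s("tab top z98",[(268,480),(470,480),(270,412),(469,410)],.098)
s("tile top z70",[(10,406),(709,406),(12,458),(705,458)],.07)
s("cheek top z40",[(135,215),(585,215),(135,298),(583,298)],.04)
print(Rs.T@robot.current_contact_force(),robot.current_time_s())
im=vision.grab_frame("top"); cv2.imwrite("pics/top9.png",im[:,:,::-1])
for l in ("bottle","rack","dish"): print(l,[d["rect"] for d in recognise(l,"top")[:1]])
E
```

```text
shoulder top z60 [[28.4, -13.4], [-30.2, -13.5], [27.4, -23.7], [-29.2, -23.8]]
tab top z98 [[13.6, -13.8], [-15.3, -13.8], [12.8, -24.4], [-14.5, -24.7]]
tile top z70 [[67.4, -12.3], [-66.5, -12.6], [69.1, -1.1], [-67.8, -1.4]]
cheek top z40 [[47.8, -43.7], [-47.0, -43.9], [49.1, -25.6], [-47.9, -25.8]]
[-2.0108 14.3863 11.2943] 20.975
bottle [[394.1, 157.9, 31.1, 33.6]]
rack [[315.6, 147.4, 58.9, 62.3]]
dish []
```

```bash
python3 -c "
from h import *
print(robot.current_contact_force(),robot.current_time_s()); workorder.close_job()"
```

```text
[-5.7493 12.8561  9.5369] 21.175
the job is handed in; nothing more can be done
```

I moved the spacer from its holder into the wide gap (thin-cheek side) and let go of it. I then pushed the tile against it with the shut fingers and handed the job in at about 21 s, still pressing.

**Push:** the tile moved about 6 mm. The force rose along the spring to about 3.6 N, then climbed steeply to about 14 N as the tile met the spacer. There was also about 10 N of upward force on the tool.

**Spacer:** the last wrist picture shows it upright and square. Its lower part lies between the tile face and the cheek face to within 1–2 mm. It stopped on contact at the height expected for the base plate, within about 1 mm.

**Bystanders:** in a last top-camera check the bottle and rack were where they started, within about 2 pixels. The network did not report the dish that time, so I could not confirm it with that check, but the arm never went near it.

**Camera disagreement:** the wrist and top cameras disagreed by 1–2 mm on where the stand is. I corrected for this before inserting the spacer, using the wrist camera's view of the spacer relative to the tile and cheek.

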